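# Find the tired spring mount and tag it

## Task

Check the three spring mounts one at a time, from the arm's left to its right: with a fingertip gently press each rubber pad down a good few millimetres and let it come back up, to feel which is the softest. Then push the steel tag on the softest one's block fully down with a fingertip. Leave the other two tags up, pull or lift nothing, and leave everything else where it is.

Things in the scene. Friction and masses are not known exactly. Their poses are not given: they have to be found in the camera images.
- left_pad (a point): Centre of the top of the untouched pad on the block at the arm's left (+y); fixed to the block, does not follow the pad as it sinks. Black rubber pad 50 mm across, 12 mm thick, on a coil spring over a steel foot 60 mm across; top 72 mm above the table, springs straight down up to 18 mm. x axis: along the block, away from its tag
- left_tag_top (a point): Centre of the flat top (24 x 32 mm) of the bent steel tag on the block at the arm's left (+y); it moves with the tag. The tag stands out of a black plastic guide, 80 mm from the centre of its pad along the block, towards the robot. Its top is 68 mm above the table when up, 48 mm when fully down, 6 mm above the guide
- block_left: Aluminium check block at the arm's left (+y), 160 x 80 x 20 mm (x, y, z), bolted down, origin under its centre; pad at x = +25 mm, tag at x = -55 mm. The pads look alike but the springs differ and are dealt out anew each time: under 4 N the softest sinks about 15 mm, the other two 4 to 8 mm; none moves below 0.5 N
- tag_left (a joint): How far the tag at the arm's left (+y) has been pushed down, m: 0 up (start), 0.020 fully down on its stop. It takes about 3 N to slide and stays where it is left; it could also be pulled up 10 mm (negative), which is wrong
- middle_pad (a point): Centre of the top of the untouched pad on the block at the middle; fixed to the block, does not follow the pad as it sinks. Black rubber pad 50 mm across, 12 mm thick, on a coil spring over a steel foot 60 mm across; top 72 mm above the table, springs straight down up to 18 mm. x axis: along the block, away from its tag
- middle_tag_top (a point): Centre of the flat top (24 x 32 mm) of the bent steel tag on the block at the middle; it moves with the tag. The tag stands out of a black plastic guide, 80 mm from the centre of its pad along the block, towards the robot. Its top is 68 mm above the table when up, 48 mm when fully down, 6 mm above the guide
- block_middle: Aluminium check block at the middle, 160 x 80 x 20 mm (x, y, z), bolted down, origin under its centre; pad at x = +25 mm, tag at x = -55 mm. Like the other two
- tag_middle (a joint): How far the tag at the middle has been pushed down, m: 0 up (start), 0.020 fully down on its stop. It takes about 3 N to slide and stays where it is left; it could also be pulled up 10 mm (negative), which is wrong
- right_pad (a point): Centre of the top of the untouched pad on the block at the arm's right (-y); fixed to the block, does not follow the pad as it sinks. Black rubber pad 50 mm across, 12 mm thick, on a coil spring over a steel foot 60 mm across; top 72 mm above the table, springs straight down up to 18 mm. x axis: along the block, away from its tag
- right_tag_top (a point): Centre of the flat top (24 x 32 mm) of the bent steel tag on the block at the arm's right (-y); it moves with the tag. The tag stands out of a black plastic guide, 80 mm from the centre of its pad along the block, towards the robot. Its top is 68 mm above the table when up, 48 mm when fully down, 6 mm above the guide
- block_right: Aluminium check block at the arm's right (-y), 160 x 80 x 20 mm (x, y, z), bolted down, origin under its centre; pad at x = +25 mm, tag at x = -55 mm. Like the other two. The rules call the three spring mounts mount_p, mount_q and mount_r and their pads pad_p, pad_q and pad_r; where each stands is not given
- tag_right (a joint): How far the tag at the arm's right (-y) has been pushed down, m: 0 up (start), 0.020 fully down on its stop. It takes about 3 N to slide and stays where it is left; it could also be pulled up 10 mm (negative), which is wrong
- armature: Motor armature lying on the table behind the blocks (+x), 35 mm thick and 120 mm long along its x; origin under its middle. Bystander: leave alone
- gear_housing: Cast aluminium gear housing behind the blocks, round part 68 mm across and 42 mm high at the origin (underside centre), with a flat arm 22 mm high reaching 103 mm along its x. Bystander: leave alone
- bearing: Small steel ball bearing, 26 mm across, 9 mm high, lying flat beside the middle block; origin under its centre. Bystander: leave alone
- spacer: Brass spacer ring, 30 mm across, 14 mm high, lying flat beside the middle block; origin under its centre. Bystander: leave alone
- grease_jar: White jar with a black cap, 52 mm across, 60 mm high, to the left of the left block; origin under its centre. Bystander: leave alone
- end_cap: Turned aluminium end cap, 48 mm across, 30 mm high, to the right of the right block; origin under its centre. Bystander: leave alone
- hex_driver: Hand screwdriver with black handle, 170 mm long along its x, about 30 mm high, lying in front and to the right of the right block; origin near its middle on the table. Bystander: leave alone

How it is judged:
By the outcome, as a careful person would: the job done as asked, in the order asked, and still so for the second after the job is handed in, with the robot touching nothing.
It also fails if it takes over 51 s, if anything falls off the work surface, if the arm or the gripper's body presses on something with over 40 N, if the wrist force passes 120 N, or if a joint passes its speed limit or range.

## Robot

A 7-joint arm with a two-finger parallel gripper is mounted at the origin on the work surface. World frame = base frame: x ahead of the robot, y to its left, z up, the work surface at z = 0. Lengths are in m, angles in rad, forces in N, time in s.
With the tool pointing down it reaches from about 0.425 to 1.025 m from the base axis. Payload 9.4 kg.
Tool frame: the origin (TCP) lies midway between the tips of the shut fingers; the grasp point (between the pads) lies 19 mm behind it; z points along the fingers, y is the direction in which the jaws open and shut (so a half turn about z gives the same grasp; the last joint's range is limited). The gripper opens to 93 mm and grips with 3 to 60 N. Pads are 15 mm wide; open, the fingers measure 128 mm over their backs; the gripper's body (75 mm by 188 mm) begins 65 mm behind the grasp point.
Start: joints at [1.105, 0.599, -0.003, 1.599, 0.002, 0.943, -0.08], TCP at [0.275, -0.671, 0.219] pointing down, gripper open.
Joint ranges: [-2.57, 2.57], [-0.35, 1.97], [-1.29, 1.29], [0.11, 2.56], [-1.05, 4.19], [0.11, 1.86], [-2.63, 2.63]. Speed limits (rad/s): [2.22, 2.22, 3.01, 3.01, 3.14, 3.14, 3.14].

## Interface

Orientations are given as a unit quaternion [w, x, y, z].
In Python, from rig import bot gives the robot as it stands.
- The arm moves only by the tool move_arm, never from a script. Its argument "motion" is a list of rows, each a list of 3 entries, a list of its own where there are three numbers: the shift along the tool's x, y, z in mm, then the turn, a rotation vector about the tool's x, y, z in rad, then the opening, from -1 (shut) to 1 (fully open), so that 0 is half open. In form: [[[dx, dy, dz], [wx, wy, wz], gripper], ...]. A call has 1 to 20 rows; each row shifts and turns the commanded pose from where the row before left it, along the tool's axes as they then stand; what a row does not reach is not made up. A row lasts 1/12 s, in which the tool goes at most 41.7 mm and 7.16 degrees, less where a joint would pass 70% of its speed; a pose out of reach is approached as far as the arm can. A call is refused whole if a number of a shift passes 41.7 or a number of a turn 0.125, either way. A call with a gripper value outside its range is refused whole. The fingers move at their own pace and stop on an object; "grip_force" is the grip in N (left out, the last holds). Time passes only in rows, so rows that do not move let the fingers close. It gives the time, the measured TCP pose, the force and the opening at its end, in the units of the state.
- bot.read_state(): the state, without advancing time (a new reading comes with each control period).
- bot.snapshot(name): name is "side" or "top"; returns the picture (480x640x3 uint8, red, green, blue); there is no depth.
- bot.camera_params(name): a dict with "fx", "fy", "cx", "cy" (pixels), "rvec" (rotation vector, rad) and "tvec" (3), from world to camera coordinates, as OpenCV has them. Camera axes: x right, y down, z forward; pixel columns grow to the right and rows downward; lengths in m; the calibration is good to about 2 mm. A picture is of the moment at which its call begins. camera_params takes no time and is no camera call.
- bot.job_done(): hands the job in, once; it reports no verdict.
The state is a dict: "time_s": time; "q": joint angles; "qvel": joint speeds; "effort": joint torques, N m; "tcp_pos": TCP position; "ee_rot": TCP orientation; "wrist_force": force on the tool from outside, world axes, zero at the start; "wrist_torque": the same for the moment, N m; "gripper_width": finger opening in m.
Only numpy, scipy, OpenCV 4.12 (cv2) and the standard library are available. Lean on these libraries where they do the work, as an engineer would, in place of code of your own. Each camera call takes 0.05 s, during which the arm holds its last target.

## Working session

There is one attempt and no reset: what is moved stays moved. The work goes in short steps, Python scripts to look and compute and a tool call to move; the robot and the scene stay as the last step left them, time stands still between calls to the robot, and variables do not carry over. Pictures are saved under pics/ and viewed, and the job is handed in when it is done.

Besides the shell and the picture viewer there is one more tool, called after ">>>" by a JSON object that holds its "api" and its "payload", one argument or row to a line. move_arm: Moves the arm, as the interface text tells. Its arguments: {"type":"object","properties":{"motion":{"type":"array"},"grip_force":{"type":"number"}},"required":["motion"]}

```bash
mkdir -p pics; ls
python3 - <<'E'
from rig import bot
import cv2
for n in("top","side"):
    cv2.imwrite(f"pics/{n}0.png",bot.snapshot(n)[:,:,::-1]); print(n,bot.camera_params(n))
s=bot.read_state();print(s)
E
```

```text
pics
top {'fx': 576.6371496442229, 'fy': 576.6371496442229, 'cx': 319.9680959400219, 'cy': 230.9907987317686, 'rvec': array([ 2.16822555, -2.16397186,  0.14714887]), 'tvec': array([-0.04126289,  0.60792982,  1.31356062])}
side {'fx': 441.88876174474126, 'fy': 441.88876174474126, 'cx': 312.27509720809087, 'cy': 244.38126863789887, 'rvec': array([ 2.19394007, -0.16899602,  0.07187554]), 'tvec': array([-0.59891919,  0.09108466,  1.06274729])}
{'time_s': 0.1, 'q': array([ 1.10530825,  0.60006095, -0.00254798,  1.60004783,  0.00181034,
        0.94288769, -0.07979365]), 'qvel': array([-0.00085343,  0.00088673, -0.0003142 , -0.00258374, -0.00017404,
        0.00086911, -0.00103367]), 'effort': array([ 6.52383213e-03, -7.66550088e+01,  1.50221229e+00, -2.52935743e+01,
       -5.23851486e-02,  1.36107378e-02,  2.13508127e-05]), 'tcp_pos': array([ 0.27464629, -0.67049604,  0.21783555]), 'ee_rot': array([-6.71244878e-04,  9.81157446e-01,  1.93208633e-01, -2.01666757e-04]), 'wrist_force': array([-0.53682288, -0.44919549,  0.09830418]), 'wrist_torque': array([0.00699947, 0.00364529, 0.03864429]), 'gripper_width': 0.09292628307806046}
```

View pics/top0.png

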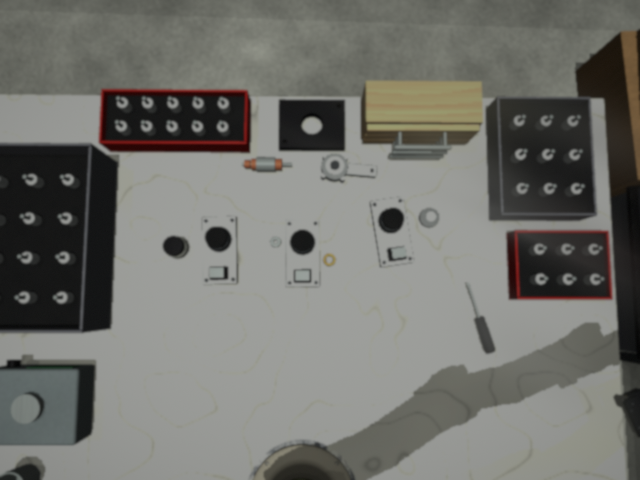

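View pics/side0.png

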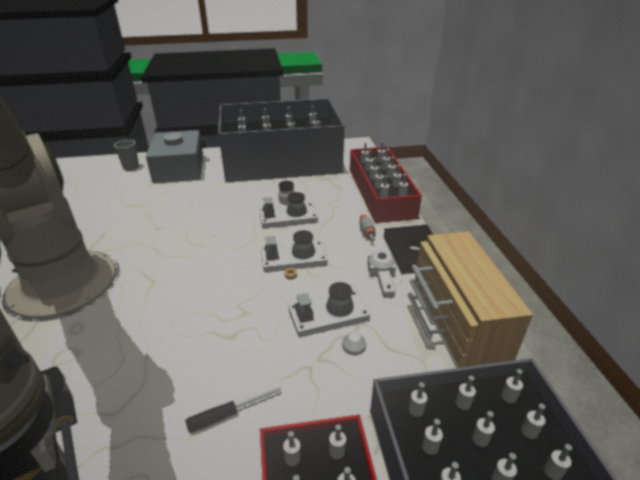

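The top view shows the pads near (218,238), (302,241) and (391,219), with the tags near (218,272), (302,275) and (397,253). Up in the image is +x and left is +y. Next I'll measure them.

```bash
cat > h.py <<'E'
import numpy as np,cv2
from rig import bot
def ray(n,u,v,z):
    c=bot.camera_params(n);R=cv2.Rodrigues(c['rvec'])[0];t=c['tvec']
    d=R.T@np.array([(u-c['cx'])/c['fx'],(v-c['cy'])/c['fy'],1]);o=-R.T@t
    return o+d*(z-o[2])/d[2]
def proj(n,p):
    c=bot.camera_params(n);K=np.array([[c['fx'],0,c['cx']],[0,c['fy'],c['cy']],[0,0,1.]])
    return cv2.projectPoints(np.array([p],float),c['rvec'],c['tvec'],K,None)[0].ravel()
E
python3 - <<'E'
from h import *
im=cv2.imread('pics/top0.png');g=cv2.cvtColor(im,cv2.COLOR_BGR2GRAY)
for n,(u,v),(a,b) in(('L',(218,238),(218,272)),('M',(302,241),(302,275)),('R',(391,219),(397,253))):
    m=np.zeros_like(g);m[v-20:v+20,u-18:u+18]=(g[v-20:v+20,u-18:u+18]<60)*255
    cs=max(cv2.findContours(m,0,2)[0],key=cv2.contourArea);(cx,cy),r=cv2.minEnclosingCircle(cs)
    M=cv2.moments(cs);print(n,'pad circ',cx,cy,r,M['m10']/M['m00'],M['m01']/M['m00'],ray('top',cx,cy,.072),'expected r',0.025*576/1.25)
    print('tag guess',ray('top',a,b,.068))
crop=im[190:300,160:440];cv2.imwrite('pics/crop0.png',cv2.resize(crop,None,fx=2.85,fy=2.85,interpolation=2))
s=cv2.imread('pics/side0.png')[170:340,240:390];cv2.imwrite('pics/crop1.png',cv2.resize(s,None,fx=3.5,fy=3.5,interpolation=2))
E
```

```text
L pad circ 217.74490356445312 238.02040100097656 12.41405200958252 217.91404358353512 238.44350282485874 [0.58701373 0.19267948 0.072     ] expected r 11.52
tag guess [0.51012437 0.19102755 0.068     ]
M pad circ 302.19134521484375 241.79629516601562 11.44849967956543 302.11388523872097 241.8453788874288 [0.57889057 0.00087208 0.072     ] expected r 11.52
tag guess [0.50367743 0.00100932 0.068     ]
R pad circ 390.9473571777344 219.8157958984375 12.145498275756836 390.7908902691511 219.88737060041404 [ 0.6300246  -0.20213744  0.072     ] expected r 11.52
tag guess [ 0.55416319 -0.21548093  0.068     ]
```

View pics/crop0.png

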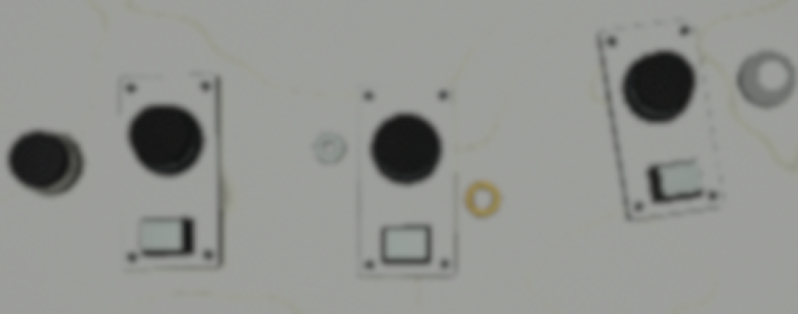

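View pics/crop1.png

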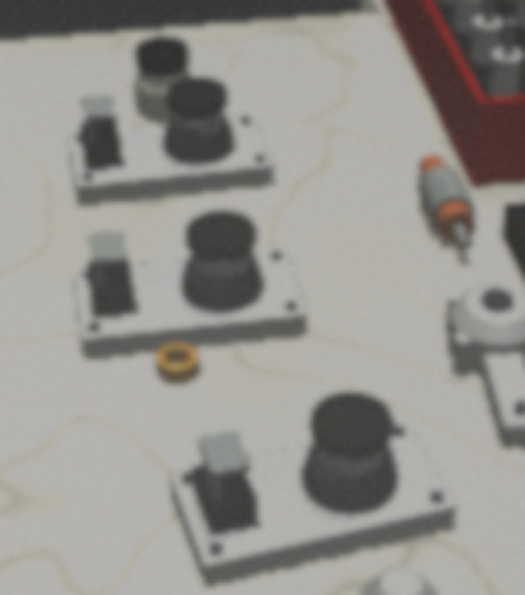

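Both views agree. The tag-top pixels, refined from the crops, are L (216.8,272.5), M (302.5,275.6) and R (398.6,253.2). I'll refine the poses, then square and shut the gripper.

Run:
```python
from h import *
for n,p,t in(('L',(217.2,238),(216.8,272.5)),('M',(302.4,241.9),(302.5,275.6)),('R',(393,218.9),(398.6,253.2))):
    P=ray('top',*p,.072);T=ray('top',*t,.068);d=P-T;print(n,P.round(4),T.round(4),'len',np.hypot(*d[:2]),'yaw',np.arctan2(d[1],d[0]), 'side proj',proj('side',P).round(1),proj('side',T).round(1))
```

```text
L [0.5871 0.1939 0.072 ] [0.509  0.1937 0.068 ] len 0.07806741541546006 yaw 0.002626202410366814 side proj [295.3 196.1] [267.6 199.7]
M [5.787e-01 4.000e-04 7.200e-02] [ 5.023e-01 -1.000e-04  6.800e-02] len 0.07633402215064805 yaw 0.006892989568340681 side proj [301.1 235.2] [270.2 239.6]
R [ 0.6322 -0.2069  0.072 ] [ 0.5537 -0.2191  0.068 ] len 0.07939587479041983 yaw 0.15495918034853268 side proj [339.  288.6] [302.8 298. ]
```

>>> {"api": "move_arm", "payload": {
  "motion": [
    [[0,0,0],[0,0,0.12],-1],
    [[0,0,0],[0,0,0.12],-1],
    [[0,0,0],[0,0,0.12],-1],
    [[0,0,0],[0,0,0.028],-1],
    [[0,0,0],[0,0,0],-1]
  ],
  "grip_force": 10
}}

```text
time_s: 0.52
tcp_pos: [0.275, -0.6706, 0.2182]
ee_rot: [-0.0, 1.0, 0.001, -0.0]
wrist_force: [-0.8, -0.3, 0.7]
gripper_width: 0.0644
```

>>> {"api": "move_arm", "payload": {
  "motion": [
    [[8,-24,0],[0,0,0],-1],
    [[13,-36,0],[0,0,0],-1],
    [[13,-36,0],[0,0,0],-1],
    [[13,-36,0],[0,0,0],-1],
    [[13,-36,0],[0,0,0],-1],
    [[13,-36,0],[0,0,0],-1],
    [[13,-36,0],[0,0,0],-1],
    [[13,-36,0],[0,0,0],-1],
    [[13,-36,0],[0,0,0],-1],
    [[13,-36,0],[0,0,0],-1],
    [[13,-36,0],[0,0,0],-1],
    [[13,-36,0],[0,0,0],-1],
    [[13,-36,0],[0,0,0],-1],
    [[13,-36,0],[0,0,0],-1],
    [[13,-36,0],[0,0,0],-1],
    [[13,-36,0],[0,0,0],-1],
    [[13,-36,0],[0,0,0],-1],
    [[13,-36,0],[0,0,0],-1],
    [[13,-36,0],[0,0,0],-1],
    [[13,-36,0],[0,0,0],-1]
  ]
}}

```text
time_s: 2.18
tcp_pos: [0.5296, 0.0392, 0.2188]
ee_rot: [0.0, 1.0, 0.003, 0.0]
wrist_force: [0.6, 0.3, -0.6]
gripper_width: 0.0003
```

>>> {"api": "move_arm", "payload": {
  "motion": [
    [[11.5,-31,20],[0,0,0],-1],
    [[11.5,-31,20],[0,0,0],-1],
    [[11.5,-31,20],[0,0,0],-1],
    [[11.5,-31,20],[0,0,0],-1],
    [[11.5,-31,20],[0,0,0],-1],
    [[0,0,20],[0,0,0],-1],
    [[0,0,10],[0,0,0],-1],
    [[0,0,5],[0,0,0],-1],
    [[0,0,0],[0,0,0],-1],
    [[0,0,0],[0,0,0],-1],
    [[0,0,0],[0,0,0],-1]
  ]
}}

```text
time_s: 3.1
tcp_pos: [0.5872, 0.1913, 0.0849]
ee_rot: [-0.0, 1.0, -0.0, 0.001]
wrist_force: [0.5, 0.8, 0.6]
gripper_width: 0.0004
```

Run:
```python
from h import *
im=bot.snapshot("side")[:,:,::-1]
cv2.imwrite('pics/sideL.png',cv2.resize(im[120:300,210:390],None,fx=3,fy=3,interpolation=2))
s=bot.read_state();print(s['time_s'],s['tcp_pos'],s['wrist_force'])
```

```text
3.15 [0.58727243 0.19155931 0.08494515] [ 0.54378694  0.03896073 -0.01340252]
```

View pics/sideL.png

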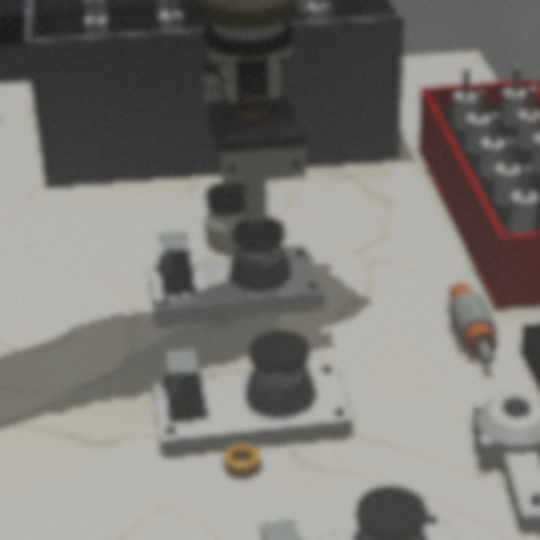

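The fingertip is over the left pad, at about (258,218) in the crop. Now I'll press slowly, reading the force at two depths.

>>> {"api": "move_arm", "payload": {
  "motion": [
    [[0,0,4],[0,0,0],-1],
    [[0,0,4],[0,0,0],-1],
    [[0,0,3],[0,0,0],-1],
    [[0,0,3],[0,0,0],-1],
    [[0,0,3],[0,0,0],-1],
    [[0,0,0],[0,0,0],-1],
    [[0,0,0],[0,0,0],-1],
    [[0,0,0],[0,0,0],-1]
  ]
}}

```text
time_s: 3.82
tcp_pos: [0.5866, 0.1922, 0.0666]
ee_rot: [0.0, 1.0, 0.0, -0.0]
wrist_force: [-0.0, -1.2, 1.2]
gripper_width: 0.0003
```

>>> {"api": "move_arm", "payload": {
  "motion": [
    [[0,0,2],[0,0,0],-1],
    [[0,0,2],[0,0,0],-1],
    [[0,0,0],[0,0,0],-1],
    [[0,0,0],[0,0,0],-1],
    [[0,0,0],[0,0,0],-1]
  ]
}}

```text
time_s: 4.23
tcp_pos: [0.5866, 0.1923, 0.0626]
ee_rot: [0.0, 1.0, 0.0, -0.0]
wrist_force: [0.1, -1.0, 2.5]
gripper_width: 0.0007
```

>>> {"api": "move_arm", "payload": {
  "motion": [
    [[0,0,0],[0,0,0],-1]
  ]
}}

```text
time_s: 4.32
tcp_pos: [0.5866, 0.1923, 0.0627]
ee_rot: [0.0, 1.0, 0.0, 0.0]
wrist_force: [-0.3, -1.2, 2.1]
gripper_width: 0.0009
```

>>> {"api": "move_arm", "payload": {
  "motion": [
    [[0,0,0],[0,0,0],-1]
  ]
}}

```text
time_s: 4.4
tcp_pos: [0.5866, 0.1923, 0.0627]
ee_rot: [0.0, 1.0, 0.0, 0.0]
wrist_force: [-1.0, -1.7, 2.4]
gripper_width: 0.0006
```

The left pad gives about 2.3 N at 9.3 mm, so it's probably the soft one. I'll release it slowly and go to the middle.

>>> {"api": "move_arm", "payload": {
  "motion": [
    [[0,0,-3],[0,0,0],-1],
    [[0,0,-4],[0,0,0],-1],
    [[0,0,-4],[0,0,0],-1],
    [[0,0,-6],[0,0,0],-1],
    [[0,0,-10],[0,0,0],-1],
    [[0,0,-10],[0,0,0],-1],
    [[0,16,0],[0,0,0],-1],
    [[-1,32,0],[0,0,0],-1],
    [[-2,32,0],[0,0,0],-1],
    [[-2,32,0],[0,0,0],-1],
    [[-2,32,0],[0,0,0],-1],
    [[-1,32,0],[0,0,0],-1],
    [[0,16,0],[0,0,0],-1],
    [[0,0,8],[0,0,0],-1],
    [[0,0,7],[0,0,0],-1],
    [[0,0,0],[0,0,0],-1],
    [[0,0,0],[0,0,0],-1],
    [[0,0,0],[0,0,0],-1]
  ]
}}

```text
time_s: 5.9
tcp_pos: [0.5788, 0.0021, 0.0845]
ee_rot: [-0.0, 1.0, 0.002, -0.0]
wrist_force: [0.5, -0.1, 0.2]
gripper_width: 0.0009
```

Run:
```python
from h import *
im=bot.snapshot("side")[:,:,::-1]
cv2.imwrite('pics/sideM.png',cv2.resize(im[140:320,220:400],None,fx=3,fy=3,interpolation=2))
s=bot.read_state();print(s['time_s'],s['tcp_pos'],s['wrist_force'])
```

```text
5.95 [0.57888834 0.00182209 0.08465487] [-0.41135169 -0.38478672 -0.13289716]
```

View pics/sideM.png

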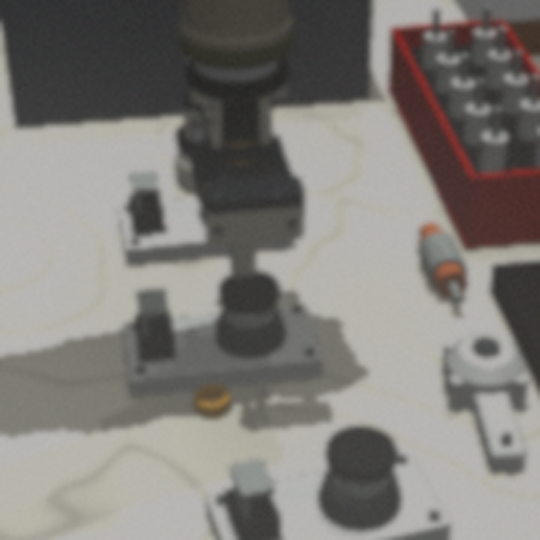

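The fingertip is over the middle pad, with its tip at about (243,275) and the pad top at (250,290) in the crop. Now I'll press it.

>>> {"api": "move_arm", "payload": {
  "motion": [
    [[0,0,4],[0,0,0],-1],
    [[0,0,4],[0,0,0],-1],
    [[0,0,3],[0,0,0],-1],
    [[0,0,3],[0,0,0],-1],
    [[0,0,3],[0,0,0],-1],
    [[0,0,0],[0,0,0],-1],
    [[0,0,0],[0,0,0],-1],
    [[0,0,0],[0,0,0],-1]
  ]
}}

```text
time_s: 6.62
tcp_pos: [0.5787, 0.0006, 0.0677]
ee_rot: [-0.0, 1.0, 0.001, -0.0]
wrist_force: [-1.1, 1.3, 2.6]
gripper_width: 0.0004
```

>>> {"api": "move_arm", "payload": {
  "motion": [
    [[0,0,2],[0,0,0],-1],
    [[0,0,2],[0,0,0],-1],
    [[0,0,0],[0,0,0],-1],
    [[0,0,0],[0,0,0],-1],
    [[0,0,0],[0,0,0],-1]
  ]
}}

```text
time_s: 7.03
tcp_pos: [0.5787, 0.0005, 0.0637]
ee_rot: [-0.0, 1.0, 0.0, -0.0]
wrist_force: [-1.7, 2.0, 5.2]
gripper_width: 0.0008
```

>>> {"api": "move_arm", "payload": {
  "motion": [
    [[0,0,0],[0,0,0],-1]
  ]
}}

```text
time_s: 7.12
tcp_pos: [0.5787, 0.0005, 0.0637]
ee_rot: [-0.0, 1.0, 0.0, -0.0]
wrist_force: [-1.6, 2.4, 5.5]
gripper_width: 0.0002
```

>>> {"api": "move_arm", "payload": {
  "motion": [
    [[0,0,0],[0,0,0],-1]
  ]
}}

```text
time_s: 7.2
tcp_pos: [0.5788, 0.0005, 0.0637]
ee_rot: [-0.0, 1.0, 0.0, 0.0]
wrist_force: [-1.9, 2.5, 4.7]
gripper_width: 0.0002
```

The middle pad gives about 5.1 N at 8.3 mm, so it's stiffer. Next is the right pad, at (0.632, -0.207).

>>> {"api": "move_arm", "payload": {
  "motion": [
    [[0,0,-3],[0,0,0],-1],
    [[0,0,-4],[0,0,0],-1],
    [[0,0,-4],[0,0,0],-1],
    [[0,0,-6],[0,0,0],-1],
    [[0,0,-10],[0,0,0],-1],
    [[0,0,-10],[0,0,0],-1],
    [[4,16,0],[0,0,0],-1],
    [[9,35,0],[0,0,0],-1],
    [[9,35,0],[0,0,0],-1],
    [[9,35,0],[0,0,0],-1],
    [[9,35,0],[0,0,0],-1],
    [[9,35,0],[0,0,0],-1],
    [[4,16,0],[0,0,0],-1],
    [[0,0,8],[0,0,0],-1],
    [[0,0,7],[0,0,0],-1],
    [[0,0,0],[0,0,0],-1],
    [[0,0,0],[0,0,0],-1],
    [[0,0,0],[0,0,0],-1]
  ]
}}

```text
time_s: 8.7
tcp_pos: [0.632, -0.2046, 0.0856]
ee_rot: [-0.0, 1.0, 0.002, -0.0]
wrist_force: [-0.2, -0.5, 0.5]
gripper_width: 0.0002
```

Run:
```python
from h import *
im=bot.snapshot("side")[:,:,::-1]
cv2.imwrite('pics/sideR.png',cv2.resize(im[180:360,240:420],None,fx=3,fy=3,interpolation=2))
s=bot.read_state();print(s['time_s'],s['tcp_pos'],s['wrist_force'])
```

```text
8.75 [ 0.63208858 -0.2049572   0.08584173] [0.30016786 0.1845804  0.32818271]
```

View pics/sideR.png

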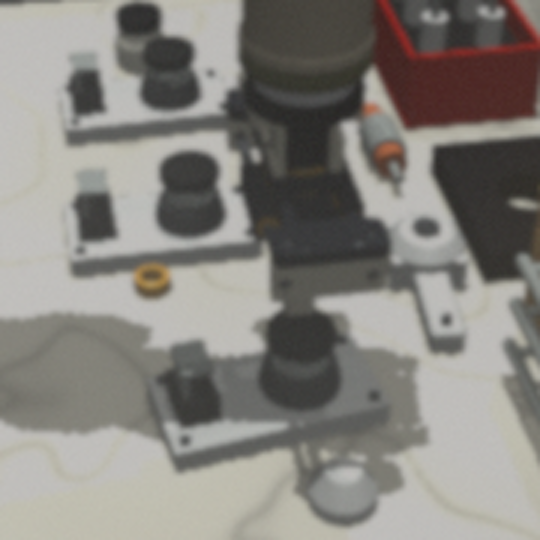

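The fingertip is over the right pad at about (300,310) in the crop, and the left and middle pads have come back up. Now I'll press the right one.

>>> {"api": "move_arm", "payload": {
  "motion": [
    [[0,0,5],[0,0,0],-1],
    [[0,0,4],[0,0,0],-1],
    [[0,0,3],[0,0,0],-1],
    [[0,0,3],[0,0,0],-1],
    [[0,0,3],[0,0,0],-1],
    [[0,0,0],[0,0,0],-1],
    [[0,0,0],[0,0,0],-1],
    [[0,0,0],[0,0,0],-1]
  ]
}}

```text
time_s: 9.42
tcp_pos: [0.6318, -0.2063, 0.0678]
ee_rot: [-0.0, 1.0, 0.0, -0.0]
wrist_force: [-1.6, 1.2, 4.7]
gripper_width: 0.0007
```

>>> {"api": "move_arm", "payload": {
  "motion": [
    [[0,0,2],[0,0,0],-1],
    [[0,0,2],[0,0,0],-1],
    [[0,0,0],[0,0,0],-1],
    [[0,0,0],[0,0,0],-1],
    [[0,0,0],[0,0,0],-1]
  ]
}}

```text
time_s: 9.83
tcp_pos: [0.6319, -0.2064, 0.0642]
ee_rot: [-0.0, 1.0, 0.0, 0.0]
wrist_force: [-2.1, 2.3, 7.5]
gripper_width: 0.0005
```

>>> {"api": "move_arm", "payload": {
  "motion": [
    [[0,0,0],[0,0,0],-1]
  ]
}}

```text
time_s: 9.92
tcp_pos: [0.6319, -0.2064, 0.0641]
ee_rot: [-0.0, 1.0, 0.0, 0.0]
wrist_force: [-2.9, 2.0, 7.6]
gripper_width: 0.0006
```

>>> {"api": "move_arm", "payload": {
  "motion": [
    [[0,0,0],[0,0,0],-1]
  ]
}}

```text
time_s: 10.0
tcp_pos: [0.6319, -0.2064, 0.0642]
ee_rot: [-0.0, 1.0, 0.0, 0.0]
wrist_force: [-2.9, 1.6, 8.0]
gripper_width: 0.001
```

The right pad gives about 7.7 N at 7.8 mm, so the left pad is clearly the softest. I'll go to the left tag, near (0.508, 0.1935).

>>> {"api": "move_arm", "payload": {
  "motion": [
    [[0,0,-3],[0,0,0],-1],
    [[0,0,-4],[0,0,0],-1],
    [[0,0,-4],[0,0,0],-1],
    [[0,0,-8],[0,0,0],-1],
    [[0,0,-12],[0,0,0],-1],
    [[0,0,-12],[0,0,0],-1],
    [[-7,-18.5,0],[0,0,0],-1],
    [[-10,-33,0],[0,0,0],-1],
    [[-10,-33,0],[0,0,0],-1],
    [[-10,-33,0],[0,0,0],-1],
    [[-10,-33,0],[0,0,0],-1],
    [[-10,-33,0],[0,0,0],-1],
    [[-10,-33,0],[0,0,0],-1],
    [[-10,-33,0],[0,0,0],-1],
    [[-10,-33,0],[0,0,0],-1],
    [[-10,-33,0],[0,0,0],-1],
    [[-10,-33,0],[0,0,0],-1],
    [[-10,-33,0],[0,0,0],-1],
    [[-7,-18.5,0],[0,0,0],-1],
    [[0,0,0],[0,0,0],-1]
  ]
}}

```text
time_s: 11.67
tcp_pos: [0.5063, 0.1989, 0.1076]
ee_rot: [-0.001, 1.0, 0.004, 0.0]
wrist_force: [0.7, 0.3, -0.1]
gripper_width: 0.0003
```

>>> {"api": "move_arm", "payload": {
  "motion": [
    [[0,0,10],[0,0,0],-1],
    [[0,0,10],[0,0,0],-1],
    [[0,0,0],[0,0,0],-1],
    [[0,0,0],[0,0,0],-1],
    [[0,0,0],[0,0,0],-1]
  ]
}}

```text
time_s: 12.08
tcp_pos: [0.5079, 0.192, 0.0863]
ee_rot: [0.0, 1.0, -0.001, -0.0]
wrist_force: [-0.4, -0.8, 0.6]
gripper_width: 0.0007
```

Run:
```python
from h import *
im=bot.snapshot("side")[:,:,::-1]
cv2.imwrite('pics/sideT.png',cv2.resize(im[120:300,210:390],None,fx=3,fy=3,interpolation=2))
s=bot.read_state();print(s['time_s'],s['tcp_pos'],s['wrist_force'])
```

```text
12.1333 [0.50796098 0.19229696 0.08651476] [-0.00558228  0.62667257  0.58168715]
```

View pics/sideT.png

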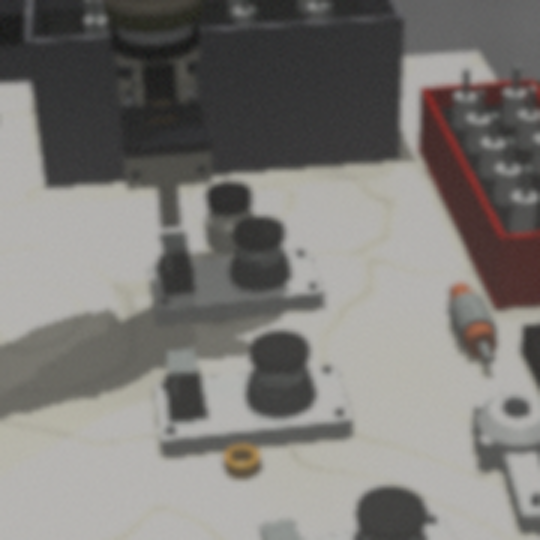

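The fingertip at (170,225) is above the left tag top at (175,240), so I'll push down.

>>> {"api": "move_arm", "payload": {
  "motion": [
    [[1,-1,6],[0,0,0],-1],
    [[0,0,5],[0,0,0],-1],
    [[0,0,4],[0,0,0],-1],
    [[0,0,4],[0,0,0],-1],
    [[0,0,4],[0,0,0],-1],
    [[0,0,4],[0,0,0],-1],
    [[0,0,4],[0,0,0],-1],
    [[0,0,4],[0,0,0],-1],
    [[0,0,2],[0,0,0],-1],
    [[0,0,0],[0,0,0],-1],
    [[0,0,0],[0,0,0],-1],
    [[0,0,0],[0,0,0],-1]
  ]
}}

```text
time_s: 13.13
tcp_pos: [0.5086, 0.1944, 0.0496]
ee_rot: [-0.0, 1.0, 0.0, -0.0]
wrist_force: [-0.3, 0.4, 0.7]
gripper_width: 0.0006
```

>>> {"api": "move_arm", "payload": {
  "motion": [
    [[0,0,1],[0,0,0],-1],
    [[0,0,0],[0,0,0],-1],
    [[0,0,0],[0,0,0],-1]
  ]
}}

```text
time_s: 13.38
tcp_pos: [0.5086, 0.1943, 0.0487]
ee_rot: [-0.0, 1.0, 0.0, 0.0]
wrist_force: [-0.6, -0.1, 0.5]
gripper_width: 0.0006
```

>>> {"api": "move_arm", "payload": {
  "motion": [
    [[0,0,1],[0,0,0],-1],
    [[0,0,0],[0,0,0],-1],
    [[0,0,0],[0,0,0],-1]
  ]
}}

```text
time_s: 13.63
tcp_pos: [0.5087, 0.1943, 0.0483]
ee_rot: [-0.0, 1.0, 0.0, 0.0]
wrist_force: [-1.6, 0.1, 10.1]
gripper_width: 0.0004
```

>>> {"api": "move_arm", "payload": {
  "motion": [
    [[0,0,1],[0,0,0],-1],
    [[0,0,0],[0,0,0],-1],
    [[0,0,0],[0,0,0],-1]
  ]
}}

```text
time_s: 13.88
tcp_pos: [0.5087, 0.1943, 0.0482]
ee_rot: [-0.0, 1.0, 0.0, 0.0]
wrist_force: [-4.1, -1.5, 22.5]
gripper_width: 0.0006
```

Run:
```python
from h import *
im=bot.snapshot("side")[:,:,::-1]
cv2.imwrite('pics/sideT2.png',cv2.resize(im[120:300,210:390],None,fx=3,fy=3,interpolation=2))
s=bot.read_state();print(s['time_s'],s['tcp_pos'],s['wrist_force'])
```

```text
13.9333 [0.50868944 0.19433569 0.04812934] [-4.78587506 -1.52807511 21.85369322]
```

View pics/sideT2.png

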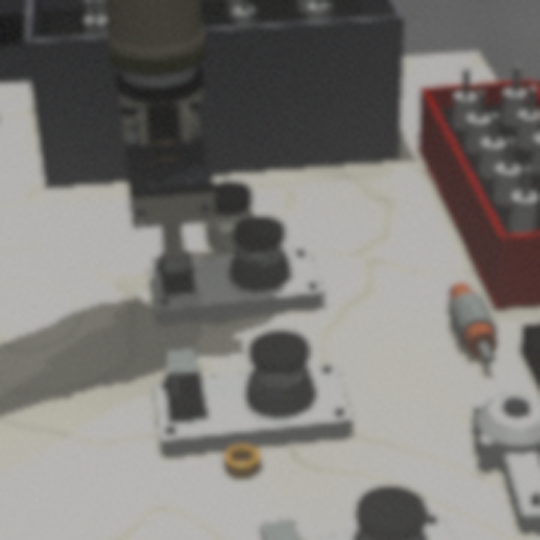

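The tag is on its hard stop at z = 48 mm, with about 22 N on the finger. I'll retract straight up, clear the view and check.

>>> {"api": "move_arm", "payload": {
  "motion": [
    [[0,0,-3],[0,0,0],-1],
    [[0,0,-5],[0,0,0],-1],
    [[0,0,-10],[0,0,0],-1],
    [[0,0,-20],[0,0,0],-1],
    [[0,0,-30],[0,0,0],-1],
    [[0,0,-30],[0,0,0],-1],
    [[0,0,-30],[0,0,0],-1],
    [[0,0,-30],[0,0,0],-1],
    [[0,0,0],[0,0,0],-1],
    [[0,0,0],[0,0,0],-1],
    [[0,0,0],[0,0,0],-1],
    [[0,0,0],[0,0,0],-1]
  ]
}}

```text
time_s: 14.93
tcp_pos: [0.5079, 0.194, 0.2037]
ee_rot: [0.0, 1.0, 0.0, -0.001]
wrist_force: [-0.8, -0.6, -0.8]
gripper_width: 0.0006
```

Run:
```python
from h import *
im=bot.snapshot("side")[:,:,::-1]
cv2.imwrite('pics/sideF.png',cv2.resize(im[170:370,230:430],None,fx=3,fy=3,interpolation=2))
s=bot.read_state();print(s['time_s'],s['tcp_pos'],s['wrist_force'])
print(proj('side',[.509,.194,.048]),proj('side',[.509,.194,.068]))
```

```text
14.9833 [0.5079402  0.19401184 0.20352472] [-0.2503626   0.13745823 -0.6224665 ]
[268.09511268 205.8432855 ] [267.60126557 199.69387366]
```

View pics/sideF.png

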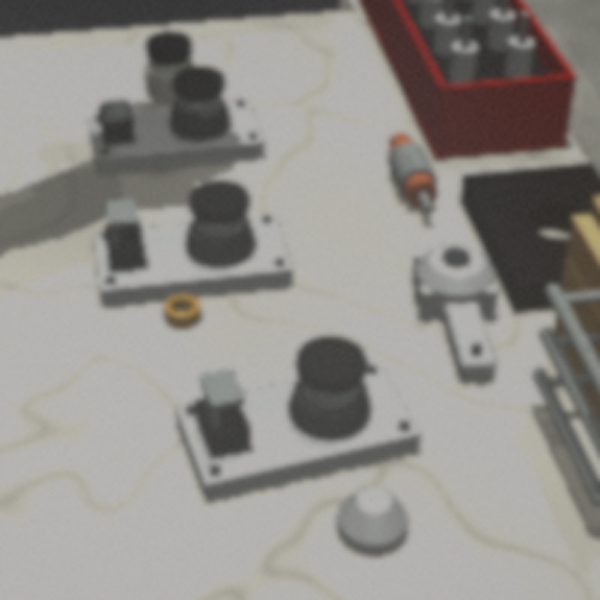

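The left tag is down: its top is at (115,108) in the crop, which matches the 48 mm projection. The middle tag at (122,212) and the right tag at (221,388) are still up, all three pads have recovered, and nothing else has moved. I'm handing the job in.

```bash
python3 -c "
from rig import bot
print(bot.job_done())"
```

```text
the job is handed in; nothing more can be done
None
```

I pressed the three pads one at a time from left to right with the shut fingertips, and each one came back up after release. The left mount is clearly the softest:

| Pad | Force | Depth pressed |
|---|---|---|
| Left | about 2.3 N | 9.3 mm |
| Middle | about 5.1 N | 8.3 mm |
| Right | about 7.7 N | 7.8 mm |

I then pushed the left tag down until it met its stop at z = 48 mm, where the force rose sharply to about 22 N, and backed the arm off straight up. In the last side picture the left tag is down, the middle and right tags are up, and nothing in view has moved. The hex driver was outside that crop, so I didn't recheck it. The arm was clear at z = 0.20 m with no contact force, and I handed in at about 15 s. No check failed or disagreed.

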